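# Slide a casting ring round the curved guide and seat it against the stop

### The job

Slide the steel casting ring on its round foot from the loading plate into the flared mouth of the curved guide, round the bend and along to the stop at the far end; find the stop's pad by touch, press the ring against it with a steady push of about 10 N for a full second, then let go and leave the ring standing there. The stop's pin is screwed in by an unknown amount, so go by feel; the ring must never jam: once it is in the guide, keep its push on the guide and the stop under 25 N; do not tip it, and leave the jar and the stone cast beside the guide where they are.

Things in the scene. Friction and masses are not known exactly. Their poses are not given: they have to be found in the camera images.
- carrier_centre (a point): Loose steel casting ring, plaster in its top: cylinder 40 mm across on a round foot 56 mm across, 10 mm thick; 72 mm high in all, about 0.35 kg. Point on its axis half-way up (36 mm above its underside); z is its axis. Grip across the 40 mm cylinder from above with fingertips at least 32 mm above its underside, to clear walls and stop. Starts on the open loading plate.
- carrier: The same casting ring with its foot; origin at the centre of its underside.
- guide: Fixed grey plate, 8 mm thick, with an aluminium channel. Origin: bend's centre, at bench height; z up. Channel centre line in mm: entry along +x at y=-100, from x=-45 to 0; bend of radius 100 about the origin from (0,-100) to (100,0); exit along +y at x=100, from y=0 to 95. Loading plate: x -165 to -75, y -155 to -45. Walls are hard: an off-line push loads them fast.
- guide_mouth (a point): Point on the plate's top in the middle of the channel's mouth, at x=-45, y=-100 mm of the guide (its axes are the guide's). Inside, the walls stand 60 mm apart (2 mm play each side of the ring's foot) and 16 mm high above the plate. From here the walls flare outward over the 30 mm before the mouth.
- guide_exit (a point): Point on the plate's top in the middle of the channel's far end, at x=100, y=95 mm of the guide (same axes). All along the channel, lips overhang the foot: underside 12 mm above the plate (2 mm above the foot), slot between them 48 mm, so the ring goes in only by sliding at the mouth and cannot be lifted out.
- guide_centre (a point): Fixed point over the bend's centre of curvature, 44 mm above the bench: the height of the ring's middle point when it stands on the plate.
- stop: Fixed block at the end of the exit, 50x26 mm, 28 mm high. Origin on the plate, under the middle of its front face, which looks to -y (axes as the guide's). A pin 21 mm above the plate holds a black pad, 13 mm across, on the channel's centre line; its face stands 14 to 30 mm before the front face (screwed, not measured: feel for it). The pad springs, 5 N per mm, 6 mm at most.
- jar_centre (a point): Small black-lidded jar, 47 mm in diameter, 44 mm high, loose on the bench in the crook of the guide; point at its centre. Leave it alone.
- cast_centre (a point): Stone dental cast, 58 x 65 x 33 mm, loose on the bench beside the loading plate; point on its middle, 12 mm up. Leave it alone.
Things that resemble listed ones, but are neither listed nor needed, are in the scene too. There is more than one size of the carrier; the job needs the largest.

How it is judged:
By the outcome, as a careful person would: the job done as asked, in the order asked, and still so for the second after the job is handed in, with the robot touching nothing.
It also fails if it takes over 72 s, if anything falls off the work surface, if the arm or the gripper's body presses on something with over 40 N, if the wrist force passes 120 N, or if a joint passes its speed limit or range.

### The arm

A 6-joint arm with a two-finger parallel gripper is mounted at the origin on a cart in front of the work surface, level with it; the furniture and walls round the work are solid. World frame = base frame: x ahead of the robot, y to its left, z up, the work surface at z = 0. Lengths are in m, angles in rad, forces in N, time in s.
With the tool pointing down it reaches from about 0.375 to 0.9 m from the base axis. Payload 3.1 kg.
Tool frame: the origin (TCP) lies midway between the tips of the shut fingers; the grasp point (between the pads) lies 19 mm behind it (manip.hold_point_z is the distance from the TCP to the grasp point, in m); x points along the fingers, y is the direction in which the jaws open and shut, and the axes are right-handed (so a half turn about x gives the same grasp; the last joint's range is limited). The gripper opens to 85 mm and grips with 20 to 120 N. Pads are 22 mm wide; open, the fingers measure 114 mm over their backs; the gripper's body (76 mm by 85 mm) begins 54 mm behind the grasp point. The pads swing forward as they close: fully open they stand 13 mm farther back than shut.
Start: joints at [-1.375, 0.527, 1.433, -0, 1.181, -0.178], TCP at [0.228, -0.582, 0.231] pointing down, gripper open.
Joint ranges: [-3.08, 3.08], [-0.75, 2.2], [0.22, 2.44], [-1.43, 4.57], [0, 2.65], [-2.85, 2.85]. Speed limits (rad/s): [2.79, 2.79, 3.14, 3.14, 3.14, 3.14].

### API

Orientations are given as a unit quaternion [x, y, z, w].
In Python, from station import manip, snapshot gives the robot as it stands.
- The arm moves only by the shell command python3 -m crank 'ROWS' [FORCE]. ROWS is JSON, a list of rows, each a list of 5 numbers: the finger opening in m, from 0 to 0.0854, then the shift along the tool's x, y, z in m, then the turn about the tool's x in rad. In form: [[grip, tx, ty, tz, yaw], ...]. A call has 1 to 5 rows; each row shifts and turns the commanded pose from where the row before left it, along the tool's axes as they then stand; what a row does not reach is not made up. A row lasts 1/10 s, in which the tool goes at most 50 mm and 8.59 degrees, less where a joint would pass 70% of its speed; a pose out of reach is approached as far as the arm can. A call is refused whole if a number of a shift passes 0.05 or a number of a turn 0.15, either way. A call with a gripper value outside its range is refused whole. The fingers move at their own pace and stop on an object; FORCE is the grip in N (left out, the last holds). Time passes only in rows, so rows that do not move let the fingers close. It gives the time, the measured TCP pose, the force and the opening at its end, in the units of the state.
- manip.sense(): the state, without advancing time (a new reading comes with each control period).
- snapshot(name): name is "side" or "top"; returns a dict with "image" (420x560x3 uint8, blue, green, red), "range_z" (420x560 float32, m along the optical axis (not along the pixel's ray), 0 where there is no reading), "vertical_fov" (degrees; the focal length in pixels is half the picture's height over the tangent of half this angle, whatever the lens; pixels are square), "cx", "cy" (the principal point, pixels), "extrinsics" (4x4, takes a point from world to camera coordinates). Camera axes: x right, y up, looking along -z (the intrinsics and any distortion apply to the point x, -y, -z); pixel columns grow to the right and rows downward; lengths in m; the calibration is good to about 2 mm. A picture is of the moment at which its call begins.
- manip.sign_off(): hands the job in, once; it reports no verdict.
The state is a dict: "t": time; "q": joint angles; "qd": joint speeds; "tau": joint torques, N m; "tcp_pos": TCP position; "tool_rot": TCP orientation; "force": force on the tool from outside, world axes, zero at the start; "ft_torque": the same for the moment, N m; "finger_gap": opening from 0.0 (shut) to 1.0 (fully open).
Only numpy, scipy, OpenCV 4.12 (cv2) and the standard library are available. Lean on these libraries where they do the work, as an engineer would, in place of code of your own. Each camera call takes 0.05 s, during which the arm holds its last target.

## Working session

There is one attempt and no reset: what is moved stays moved. The work goes in short steps, Python scripts to look and compute and a shell command to move; the robot and the scene stay as the last step left them, time stands still between calls to the robot, and variables do not carry over. Pictures are saved under pics/ and viewed, and the job is handed in when it is done.

```bash
ls; mkdir -p pics; python3 - <<'E'
from station import manip, snapshot
import cv2,numpy as np
print(manip.sense(), manip.hold_point_z)
for n in("side","top"):
    s=snapshot(n); cv2.imwrite(f"pics/{n}0.png",s["image"]); print(n,s["vertical_fov"],s["cx"],s["cy"],s["extrinsics"].round(4).tolist(),[k for k in s])
    np.savez(f"{n}0.npz",**{k:v for k,v in s.items()})
E
```

```text
pics
{'t': 0.0, 'q': array([-1.37549095e+00,  5.28488610e-01,  1.43391694e+00,  4.74735949e-06,
        1.18142034e+00, -1.78527270e-01]), 'qd': array([-1.10556613e-03, -1.62550895e-03,  8.82626436e-04, -3.23262597e-05,
        6.93414690e-04,  1.26451967e-03]), 'tau': array([ 8.51976420e-04, -4.42348909e+01, -1.78023040e+01,  3.19934065e-05,
        8.36630148e-03,  5.92962948e-06]), 'tcp_pos': array([ 0.22810996, -0.5811006 ,  0.23031519]), 'tool_rot': array([-0.69478497, -0.13219037,  0.69479511, -0.13061126]), 'force': array([0.82203868, 0.05955122, 0.81918297]), 'ft_torque': array([-0.04455198, -0.01629669,  0.04693306]), 'finger_gap': 1.0048061659703356} 0.0187
side 46.65723008140459 276.0157806218213 218.41370186778212 [[-0.9483, -0.3172, -0.0116, 0.4758], [0.097, -0.3243, 0.941, -0.1472], [-0.3023, 0.8912, 0.3382, -0.8209], [0.0, 0.0, 0.0, 1.0]] ['image', 'range_z', 'vertical_fov', 'cx', 'cy', 'extrinsics']
top 56.01978641019355 279.2459955338912 203.65309020442564 [[-0.013, -0.9998, 0.0138, -0.0718], [0.9881, -0.0107, 0.1531, -0.5313], [-0.153, 0.0157, 0.9881, -0.8591], [0.0, 0.0, 0.0, 1.0]] ['image', 'range_z', 'vertical_fov', 'cx', 'cy', 'extrinsics']
```

View pics/top0.png

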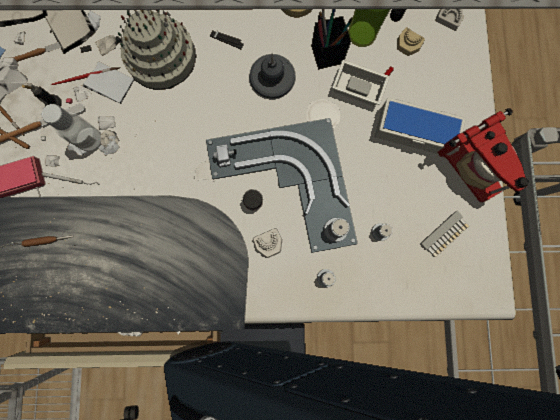

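View pics/side0.png

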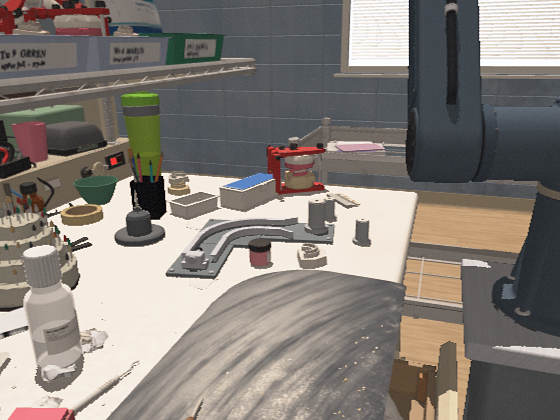

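```bash
cat > h.py <<'E'
import numpy as np,cv2
def load(n): return dict(np.load(n+'.npz'))
def K(s):
    H=s['image'].shape[0]; f=H/2/np.tan(np.radians(float(s['vertical_fov']))/2); return f,float(s['cx']),float(s['cy'])
def ray(s,u,v):
    f,cx,cy=K(s);E=s['extrinsics'];R=E[:3,:3];t=E[:3,3]
    d=np.array([(u-cx)/f,-(v-cy)/f,-1.]);return -R.T@t,R.T@d
def onz(s,u,v,z):
    c,d=ray(s,u,v);return c+d*(z-c[2])/d[2]
def proj(s,P):
    f,cx,cy=K(s);E=s['extrinsics'];p=E[:3,:3]@np.asarray(P)+E[:3,3]
    return cx+f*p[0]/-p[2],cy-f*p[1]/-p[2]
def dep(s,u,v):
    c,d=ray(s,u,v);return c+d*float(s['range_z'][int(v),int(u)])
E
python3 - <<'E'
from h import *
s=load('top0')
for uv in[(60,300),(200,100),(260,300),(450,300),(480,40),(20,110),(230,60),(330,215),(310,120)]: print(uv,dep(s,*uv).round(4))
im=s['image'][105:295,195:405]; cv2.imwrite('pics/c1.png',cv2.resize(im,None,fx=3.1,fy=3.1,interpolation=cv2.INTER_CUBIC))
s=load('side0')
for uv in[(300,300),(100,280),(380,220),(220,260)]: print(uv,dep(s,*uv).round(4))
im=s['image'][185:290,150:380]; cv2.imwrite('pics/c2.png',cv2.resize(im,None,fx=3.4,fy=3.4,interpolation=cv2.INTER_CUBIC))
E
```

```text
(60, 300) [0.3202 0.4213 0.0063]
(200, 100) [ 0.8006  0.115  -0.0033]
(260, 300) [ 0.3131 -0.0317 -0.0011]
(450, 300) [ 0.3068 -0.4719 -0.002 ]
(480, 40) [ 0.9582 -0.6017 -0.0022]
(20, 110) [7.763e-01 5.544e-01 2.000e-04]
(230, 60) [ 0.907   0.0411 -0.0034]
(330, 215) [ 0.5076 -0.1987  0.0046]
(310, 120) [ 7.451e-01 -1.576e-01 -1.000e-04]
(300, 300) [0.4181 0.1199 0.0054]
(100, 280) [ 0.8065  0.1501 -0.    ]
(380, 220) [ 3.395e-01 -3.411e-01 -3.000e-04]
(220, 260) [0.6171 0.0146 0.0079]
```

View pics/c1.png

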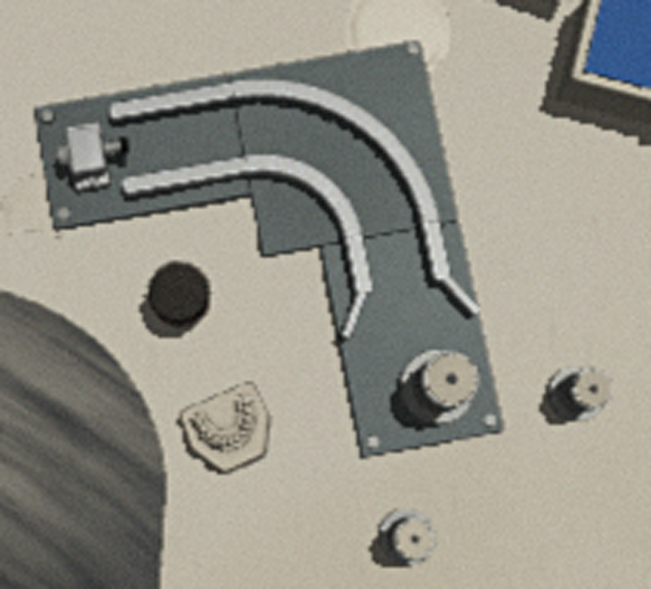

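View pics/c2.png

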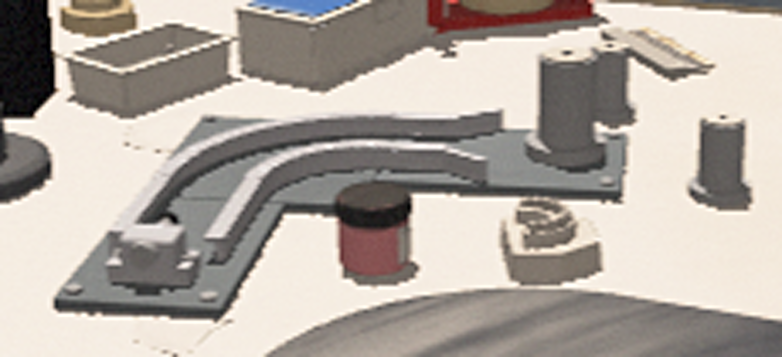

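```bash
python3 - <<'E'
from h import *
s=load('top0'); im=s['image']; 
hsv=cv2.cvtColor(im,cv2.COLOR_BGR2HSV); 
for uv in[(330,245),(300,175),(250,155),(330,130),(335,215)]: print(uv,im[uv[1],uv[0]],hsv[uv[1],uv[0]])
b=im.astype(int)
def wp(c): return onz(s,195+(c[0]+.5)/3.1-.5,105+(c[1]+.5)/3.1-.5,.008)
for c in[(362,457),(503,431),(420,42),(36,107),(55,230),(262,255),(250,197),(322,247)]: print(c,wp(c).round(4))
# subpixel: fit intensity gradient edges along line between corner pairs
g=cv2.GaussianBlur(cv2.cvtColor(im,cv2.COLOR_BGR2GRAY),(0,0),.7).astype(float)
from scipy.ndimage import map_coordinates as mc
def edge(c1,c2,a=.12,bb=.88,w=4):
    p1=(np.array(c1)+.5)/3.1-.5+[195,105];p2=(np.array(c2)+.5)/3.1-.5+[195,105]
    d=(p2-p1)/np.linalg.norm(p2-p1);n=np.array([-d[1],d[0]]);pts=[]
    for q in np.linspace(a,bb,60):
        o=np.arange(-w,w+.01,.1);P=(p1+(p2-p1)*q)[None]+o[:,None]*n
        v=mc(g,[P[:,1],P[:,0]],order=1);gr=np.abs(np.gradient(v))
        k=gr.argmax()
        if gr[k]>1.2: pts.append(p1+(p2-p1)*q+o[k]*n)
    W=np.array([onz(s,*p,.008)[:2] for p in pts]);
    for _ in range(4):
        m=np.median(W,0) if 0 else W.mean(0);vv=np.linalg.svd(W-m)[2];r=(W-m)@vv[1];k=abs(r)<max(2*np.std(r),1e-4);W=W[k]
    dd=vv[0]
    return m,dd,np.degrees(np.arctan2(dd[1],dd[0]))%180,len(W),np.std(r)*1000
for nm,c in dict(bottom=((362,457),(503,431)),right=((503,431),(420,42)),left=((362,457),(322,247)),topE=((420,42),(36,107)),end=((36,107),(55,230)),exL=((55,230),(250,197)),cr1=((250,197),(262,255)),cr2=((262,255),(322,247))).items():
    print(nm,*edge(*c))
E
```

```text
(330, 245) [105 108 103] [ 72  12 108]
(300, 175) [90 91 87] [83 11 91]
(250, 155) [96 95 90] [95 16 96]
(330, 130) [106 109 103] [ 75  14 109]
(335, 215) [109 112 101] [ 82  25 112]
(362, 457) [ 0.4208 -0.1521  0.008 ]
(503, 431) [ 0.4389 -0.259   0.008 ]
(420, 42) [ 0.7463 -0.2064  0.008 ]
(36, 107) [0.6955 0.0959 0.008 ]
(55, 230) [0.5971 0.0799 0.008 ]
(262, 255) [ 0.5759 -0.0791  0.008 ]
(250, 197) [ 0.6217 -0.0704  0.008 ]
(322, 247) [ 0.5817 -0.1253  0.008 ]
bottom [ 0.42907794 -0.2054593 ] [ 0.17608975 -0.98437412] 100.14208082610696 54 0.41346278301428896
right [ 0.59682138 -0.23284243] [0.98542987 0.17008226] 9.792601698515956 47 0.6377573560377641
left [ 0.50084551 -0.1353496 ] [0.98356559 0.18055119] 10.401866851311478 57 0.42523215168396783
topE [ 0.71888752 -0.05362837] [-0.1945053   0.98090147] 101.21582582300023 58 3.764368394441313
end [0.64504886 0.09002665] [-0.9852095  -0.17135415] 9.866561614120542 54 0.43447344106271774
exL [0.60840277 0.00474016] [ 0.15744485 -0.98752778] 99.05861739952829 54 0.37996652708756473
cr1 [ 0.59827154 -0.07386308] [-0.9951855  -0.09800928] 5.624547277876104 59 0.5766502851330892
cr2 [ 0.57747895 -0.10145277] [ 0.15737694 -0.98753861] 99.05467721974753 54 0.33105108522309495
```

```bash
python3 - <<'E'
from h import *
from scipy.ndimage import map_coordinates as mc
def prof(s,th,mode,ox,oy,z):
    g=cv2.cvtColor(s['image'],cv2.COLOR_BGR2GRAY).astype(float)
    u=np.array([np.cos(th),np.sin(th)]);v=np.array([-u[1],u[0]]);O=ox*u+oy*v
    A=np.arange(-.045,.0451,.0015)
    L=np.linspace(-.04,0,25) if mode=='entry' else np.linspace(.01,.085,30)
    out=[]
    for a in A:
        vals=[]
        for l in L:
            G=(l,-.1+a) if mode=='entry' else (.1+a,l)
            P=O+G[0]*u+G[1]*v; x,y=proj(s,[*P,z]);vals.append(mc(g,[[y],[x]],order=1)[0])
        out.append(np.mean(vals))
    return A*1000,np.array(out)
th=np.radians(10.1)
for n in('top0','side0'):
  s=load(n)
  for mode in('entry','exit'):
    A,o=prof(s,th,mode,.552,-.1785,.024)
    print(n,mode,' '.join(f'{a:.1f}:{x:.0f}' for a,x in zip(A,o)))
E
```

```text
top0 entry -45.0:106 -43.5:108 -42.0:108 -40.5:106 -39.0:105 -37.5:113 -36.0:152 -34.5:186 -33.0:198 -31.5:197 -30.0:196 -28.5:199 -27.0:202 -25.5:175 -24.0:121 -22.5:68 -21.0:34 -19.5:29 -18.0:43 -16.5:78 -15.0:102 -13.5:110 -12.0:110 -10.5:108 -9.0:107 -7.5:107 -6.0:107 -4.5:109 -3.0:110 -1.5:109 0.0:109 1.5:108 3.0:107 4.5:107 6.0:107 7.5:108 9.0:108 10.5:108 12.0:108 13.5:108 15.0:107 16.5:106 18.0:106 19.5:105 21.0:105 22.5:114 24.0:154 25.5:188 27.0:199 28.5:199 30.0:197 31.5:197 33.0:197 34.5:170 36.0:115 37.5:62 39.0:34 40.5:41 42.0:72 43.5:97 45.0:105
top0 exit -45.0:99 -43.5:91 -42.0:69 -40.5:44 -39.0:40 -37.5:63 -36.0:106 -34.5:160 -33.0:186 -31.5:183 -30.0:181 -28.5:181 -27.0:179 -25.5:168 -24.0:135 -22.5:103 -21.0:95 -19.5:95 -18.0:97 -16.5:97 -15.0:98 -13.5:98 -12.0:98 -10.5:98 -9.0:97 -7.5:97 -6.0:97 -4.5:97 -3.0:97 -1.5:97 0.0:97 1.5:97 3.0:96 4.5:96 6.0:96 7.5:97 9.0:98 10.5:98 12.0:99 13.5:98 15.0:91 16.5:69 18.0:40 19.5:29 21.0:33 22.5:60 24.0:106 25.5:160 27.0:183 28.5:181 30.0:178 31.5:177 33.0:174 34.5:162 36.0:129 37.5:99 39.0:93 40.5:96 42.0:108 43.5:133 45.0:
[... 434 characters left out ...]
59 24.0:183 25.5:205 27.0:221 28.5:228 30.0:227 31.5:221 33.0:210 34.5:189 36.0:164 37.5:140 39.0:119 40.5:107 42.0:103 43.5:103 45.0:103
side0 exit -45.0:80 -43.5:86 -42.0:90 -40.5:90 -39.0:87 -37.5:99 -36.0:143 -34.5:190 -33.0:214 -31.5:219 -30.0:218 -28.5:218 -27.0:218 -25.5:207 -24.0:182 -22.5:153 -21.0:139 -19.5:138 -18.0:139 -16.5:139 -15.0:139 -13.5:139 -12.0:139 -10.5:139 -9.0:140 -7.5:142 -6.0:144 -4.5:146 -3.0:143 -1.5:139 0.0:135 1.5:133 3.0:135 4.5:137 6.0:137 7.5:131 9.0:115 10.5:94 12.0:79 13.5:76 15.0:78 16.5:82 18.0:88 19.5:94 21.0:98 22.5:115 24.0:156 25.5:195 27.0:215 28.5:218 30.0:216 31.5:216 33.0:217 34.5:220 36.0:226 37.5:233 39.0:237 40.5:239 42.0:239 43.5:238 45.0:238
```

```bash
cat >> h.py <<'E'
TH=np.radians(10.1);U=np.array([np.cos(TH),np.sin(TH)]);V=np.array([-U[1],U[0]]);O=.552*U-.1787*V
def w2g(P): d=np.asarray(P)[:2]-O;return np.array([d@U,d@V])
def g2w(x,y): return O+x*U+y*V
E
python3 - <<'E'
from h import *
from scipy.ndimage import map_coordinates as mc
print('O',O)
s=load('top0');g=cv2.cvtColor(s['image'],cv2.COLOR_BGR2GRAY).astype(float)
def edge(mode,l0,l1,a0,lvl):
    r=[]
    for l in np.linspace(l0,l1,15):
        A=np.arange(a0-.005,a0+.005,.0002);v=[]
        for a in A:
            P=g2w(l,-.1+a) if mode=='entry' else g2w(.1+a,l)
            x,y=proj(s,[*P,.024]);v.append(mc(g,[[y],[x]],order=1)[0])
        k=np.where(np.diff(np.sign(np.array(v)-lvl)))[0]
        if len(k): r.append(A[k[len(k)//2]])
    return np.median(r)*1000
for m,segs in(('entry',[(-.043,-.022),(-.022,-.002)]),('exit',[(.005,.03),(.03,.06),(.06,.09)])):
    for sg in segs: print(m,sg,[round(edge(m,*sg,a,140),2) for a in(-.036,-.024,.024,.036)])
# ring
im=s['image']
cr=im[200:260,305:365];cv2.imwrite('pics/ring.png',cv2.resize(cr,None,fx=8,fy=8,interpolation=cv2.INTER_CUBIC))
s2=load('side0');cr=s2['image'][185:245,290:350];cv2.imwrite('pics/ring2.png',cv2.resize(cr,None,fx=8,fy=8,interpolation=cv2.INTER_CUBIC))
cr=im[140:175,205:250];cv2.imwrite('pics/stop.png',cv2.resize(cr,None,fx=12,fy=12,interpolation=cv2.INTER_CUBIC))
E
```

```text
O [ 0.57478379 -0.07912829]
entry (-0.043, -0.022) [np.float64(-36.4), np.float64(-24.4), np.float64(23.6), np.float64(35.6)]
entry (-0.022, -0.002) [np.float64(-36.2), np.float64(-24.6), np.float64(23.6), np.float64(35.4)]
exit (0.005, 0.03) [np.float64(-35.4), np.float64(-24.2), np.float64(24.6), np.float64(35.6)]
exit (0.03, 0.06) [np.float64(-35.2), np.float64(-24.2), np.float64(24.8), np.float64(35.6)]
exit (0.06, 0.09) [np.float64(-35.2), np.float64(-24.0), np.float64(24.8), np.float64(35.8)]
```

View pics/ring.png

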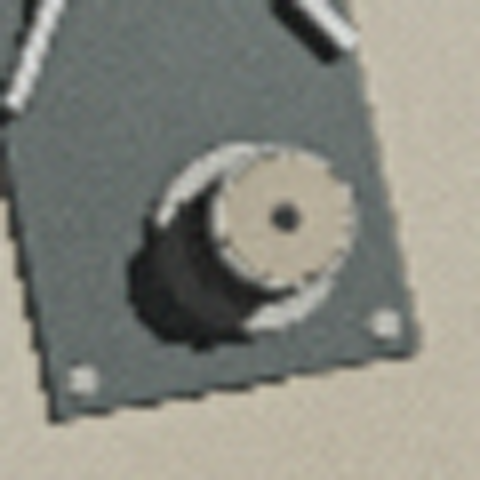

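View pics/ring2.png

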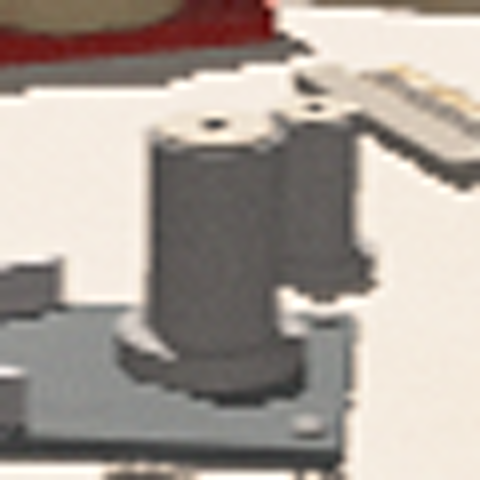

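View pics/stop.png

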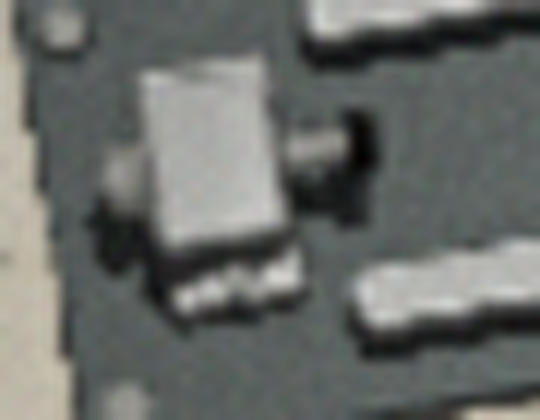

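```bash
sed -i 's/O=.552\*U-.1787\*V/O=.5523*U-.1791*V/' h.py; python3 - <<'E'
from h import *
s=load('top0');t=load('side0')
a=onz(s,340.3,226.6,.08);b=onz(t,316.3,200.2,.08);print('O',O,'ring',a,b,w2g(a),w2g(b))
for p in[(265,57),(290,225)]: print('stop face',w2g(onz(s,205+p[0]/12-.46,140+p[1]/12-.46,.036)))
print('pad',w2g(onz(s,205+378/12-.46,140+140/12-.46,.029)))
print('jar?',w2g(onz(s,252.5,199.5,.044)), 'mouth',g2w(-.045,-.1))
from station import manip
from scipy.spatial.transform import Rotation as R
print(R.from_quat(manip.sense()['tool_rot']).as_matrix().round(3))
E
```

```text
O [ 0.57514929 -0.07946948] ring [ 0.47264718 -0.20924404  0.08      ] [ 0.47305325 -0.21015636  0.08      ] [-0.12367179 -0.10978802] [-0.123432   -0.11075741]
stop face [0.11827742 0.1036371 ]
stop face [0.08403426 0.10455737]
pad [0.09985313 0.08513578]
jar? [-0.02351982  0.06723667] mouth [ 0.54838332 -0.1858113 ]
[[-0.     0.365 -0.931]
 [ 0.002 -0.931 -0.365]
 [-1.    -0.002 -0.   ]]
```

```bash
python3 -m crank '[[0.0854,0,-0.0256,-0.0363,0],[0.0854,0,-0.0256,-0.0363,0],[0.0854,0,-0.0256,-0.0363,0],[0.0854,0,-0.0256,-0.0363,0],[0.0854,0,-0.0256,-0.0363,0]]' 20;python3 -m crank '[[0.0854,0,-0.0256,-0.0363,0],[0.0854,0,-0.0256,-0.0363,0],[0.0854,0,-0.0256,-0.0363,0],[0.0854,0,-0.0256,-0.0363,0],[0.0854,0,-0.0256,-0.0363,0]]'
```

```text
t: 0.6
tcp_pos: [0.351, -0.3946, 0.231]
tool_rot: [-0.695, -0.131, 0.695, -0.131]
force: [0.6, -0.1, 0.4]
finger_gap: 1.002
t: 1.1
tcp_pos: [0.4732, -0.2091, 0.2311]
tool_rot: [-0.695, -0.131, 0.695, -0.131]
force: [0.2, -0.2, -0.2]
finger_gap: 1.001
```

```bash
python3 -m crank '[[0.0854,0.01,0,0,-0.1374],[0.0854,0.01,0,0,-0.1374],[0.0854,0.01,0,0,-0.1374],[0.0854,0.01,0,0,-0.1374],[0.0854,0.01,0,0,-0.1374]]';python3 -m crank '[[0.0854,0.01,0,0,-0.1374],[0.0854,0.01,0,0,-0.1374],[0.0854,0.01,0,0,-0.1374],[0.0854,0.01,0,0,-0.1374],[0.0854,0.01,0,0,-0.1374]]'
cat > st.py <<'E'
from h import *
from station import manip
from scipy.spatial.transform import Rotation as R
def st():
    s=manip.sense();M=R.from_quat(s['tool_rot']).as_matrix();g=w2g(s['tcp_pos'])*1000
    f=s['force'];y=M[:2,1];z=M[:2,2]
    print(f"t{s['t']:.2f} g=({g[0]:.2f},{g[1]:.2f}) z={s['tcp_pos'][2]*1000:.2f} yawY={np.degrees(np.arctan2(y[1],y[0]))-10.1:.2f} tilt={M[2].round(4)} Fg=({f[:2]@U:.1f},{f[:2]@V:.1f},{f[2]:.1f}) T={s['ft_torque'].round(2)} gap={s['finger_gap']:.3f} q6={s['q'][5]:.2f}")
    return s
if __name__=='__main__': st()
E
python3 st.py
```

```text
t: 1.6
tcp_pos: [0.4725, -0.2106, 0.1806]
tool_rot: [-0.609, -0.36, 0.609, -0.359]
force: [-0.1, -0.1, -0.2]
finger_gap: 1.003
t: 2.1
tcp_pos: [0.4725, -0.2108, 0.1306]
tool_rot: [0.452, 0.544, -0.452, 0.543]
force: [0.1, 0.0, 0.1]
finger_gap: 1.0
t2.10 g=(-124.10,-111.29) z=130.63 yawY=0.36 tilt=[-1.e+00 -5.e-04 -5.e-04] Fg=(0.1,0.0,0.1) T=[ 0.06 -0.01  0.01] gap=1.000 q6=-0.82
```

```bash
python3 -m crank '[[0.0854,0.02,0,-0.001,0],[0.0854,0.02,0,0,0],[0.0854,0.02,0,0,0],[0.0854,0.02,0,0,0],[0.0854,0.0086,0,0,0]]'; python3 st.py; python3 -m crank '[[0.02,0,0,0,0],[0.02,0,0,0,0],[0.02,0,0,0,0],[0.02,0,0,0,0],[0.02,0,0,0,0]]' 20;python3 st.py;python3 -m crank '[[0.02,0,0,0,0],[0.02,0,0,0,0],[0.02,0,0,0,0],[0.02,0,0,0,0],[0.02,0,0,0,0]]' 20;python3 st.py
```

```text
t: 2.6
tcp_pos: [0.4715, -0.2093, 0.0409]
tool_rot: [0.454, 0.543, -0.454, 0.541]
force: [-0.0, 0.2, 0.0]
finger_gap: 1.0
t2.60 g=(-124.77,-109.60) z=40.95 yawY=0.04 tilt=[-1.     -0.0024 -0.0025] Fg=(0.0,0.2,0.0) T=[ 0.04  0.01 -0.05] gap=1.000 q6=-0.81
t: 3.1
tcp_pos: [0.473, -0.2104, 0.0437]
tool_rot: [0.454, 0.542, -0.454, 0.543]
force: [-0.5, 0.0, 4.2]
finger_gap: 0.466
t3.10 g=(-123.49,-110.96) z=43.69 yawY=0.04 tilt=[-1.      0.0013  0.0014] Fg=(-0.5,0.1,4.2) T=[-0.03  0.07  0.02] gap=0.466 q6=-0.81
t: 3.6
tcp_pos: [0.473, -0.2103, 0.0437]
tool_rot: [0.454, 0.542, -0.454, 0.543]
force: [-0.4, -0.8, 6.0]
finger_gap: 0.462
t3.60 g=(-123.49,-110.93) z=43.68 yawY=0.04 tilt=[-1.      0.0013  0.0014] Fg=(-0.5,-0.7,6.0) T=[-0.03  0.09  0.05] gap=0.462 q6=-0.81
```

```bash
python3 -m crank '[[0.06,0,0,0,0],[0.06,0,0,0,0],[0.06,0,0,0,0]]'; python3 st.py; for i in 1 2 ; do python3 -m crank '[[0.06,0,0,0,-0.149],[0.06,0,0,0,-0.149],[0.06,0,0,0,-0.149],[0.06,0,0,0,-0.149],[0.06,0,0,0,-0.149]]'; done;  python3 -m crank '[[0.06,0,0,0,-0.08],[0.06,0,0,0,0]]'; python3 st.py; python3 -m crank '[[0.02,0,0,0,0],[0.02,0,0,0,0],[0.02,0,0,0,0],[0.02,0,0,0,0],[0.02,0,0,0,0]]' 20;python3 st.py
```

```text
t: 3.9
tcp_pos: [0.4724, -0.2098, 0.0426]
tool_rot: [0.454, 0.542, -0.454, 0.542]
force: [0.3, -0.9, 0.4]
finger_gap: 0.702
t3.90 g=(-124.02,-110.33) z=42.56 yawY=0.04 tilt=[-1.e+00 -2.e-04 -3.e-04] Fg=(0.2,-0.9,0.4) T=[0.03 0.03 0.04] gap=0.702 q6=-0.81
t: 4.4
tcp_pos: [0.4724, -0.2098, 0.0425]
tool_rot: [0.223, 0.671, -0.223, 0.671]
force: [0.2, 0.3, 0.4]
finger_gap: 0.708
t: 4.9
tcp_pos: [0.4724, -0.2098, 0.0425]
tool_rot: [-0.036, 0.706, 0.036, 0.706]
force: [-0.5, -1.1, -0.7]
finger_gap: 0.701
t: 5.1
tcp_pos: [0.4724, -0.2099, 0.0425]
tool_rot: [-0.062, 0.704, 0.062, 0.704]
force: [-0.2, -0.1, -0.2]
finger_gap: 0.701
t5.10 g=(-124.02,-110.38) z=42.51 yawY=89.98 tilt=[-1.e+00  3.e-04 -3.e-04] Fg=(-0.2,-0.1,-0.2) T=[-0.01 -0.03  0.01] gap=0.701 q6=-2.38
t: 5.6
tcp_pos: [0.4724, -0.2098, 0.0427]
tool_rot: [-0.062, 0.704, 0.062, 0.704]
force: [-0.2, 0.1, -0.5]
finger_gap: 0.458
t5.60 g=(-124.00,-110.32) z=42.67 yawY=89.98 tilt=[-1.e+00  3.e-04 -2.e-04] Fg=(-0.1,0.1,-0.5) T=[ 0.02  0.01 -0.07] gap=0.458 q6=-2.38
```

```bash
python3 -m crank '[[0.02,0,0,0,0],[0.02,0,0.0023,0.004,0],[0.02,0,0.004,0.006,0],[0.02,0,0.004,0.006,0],[0.02,0,0,0,0]]' 30; python3 st.py; python3 - <<'E'
from station import snapshot
import cv2
s=snapshot('side'); cv2.imwrite('pics/s1.png',cv2.resize(s['image'][100:300,150:430],None,fx=2.8,fy=2.8))
E
```

```text
t: 6.1
tcp_pos: [0.4877, -0.1962, 0.0427]
tool_rot: [-0.062, 0.704, 0.062, 0.705]
force: [1.5, 1.3, 0.3]
finger_gap: 0.46
t6.10 g=(-106.56,-99.55) z=42.74 yawY=90.04 tilt=[-1.0e+00 -2.0e-04  1.3e-03] Fg=(1.7,1.0,0.3) T=[ 0.16 -0.23 -0.03] gap=0.460 q6=-2.34
```

View pics/s1.png

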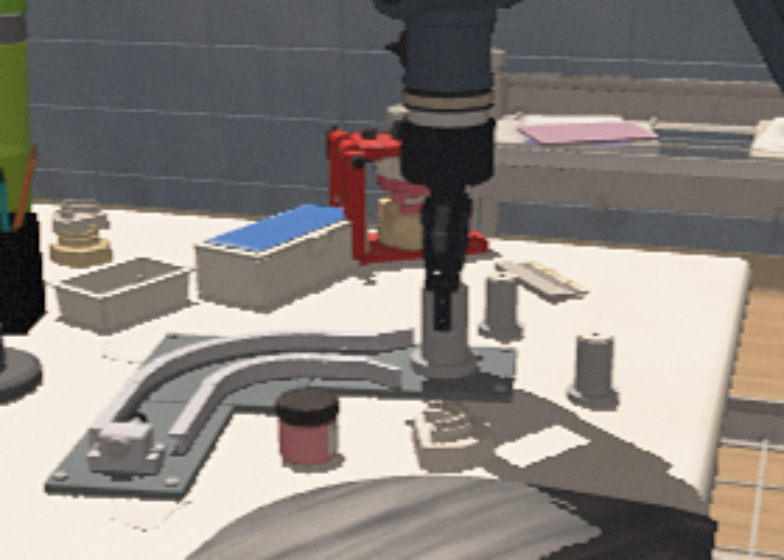

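```bash
python3 -m crank '[[0.02,0,0,0.004,0],[0.02,0,0,0.005,0],[0.02,0,0,0.005,0],[0.02,0,0,0.005,0],[0.02,0,0,0.005,0]]' ; python3 st.py; python3 -m crank '[[0.02,0,0,0.004,0],[0.02,0,0,0.004,0],[0.02,0,0,0.004,0],[0.02,0,0,0.004,0],[0.02,0,0,0.003,0]]' ; python3 st.py
```

```text
t: 6.65
tcp_pos: [0.5103, -0.1927, 0.0427]
tool_rot: [-0.062, 0.704, 0.062, 0.704]
force: [-2.9, 0.1, 3.7]
finger_gap: 0.459
t6.65 g=(-83.67,-100.16) z=42.73 yawY=89.99 tilt=[-1.e+00  2.e-04 -3.e-04] Fg=(-2.8,0.6,3.7) T=[-0.19  0.53 -0.05] gap=0.459 q6=-2.31
t: 7.15
tcp_pos: [0.5292, -0.1894, 0.0427]
tool_rot: [-0.062, 0.704, 0.062, 0.704]
force: [-2.9, 0.1, 1.6]
finger_gap: 0.459
t7.15 g=(-64.55,-100.20) z=42.72 yawY=90.00 tilt=[-1.e+00 -1.e-04  1.e-04] Fg=(-2.9,0.6,1.6) T=[-0.16  0.47 -0.  ] gap=0.459 q6=-2.29
```

```bash
python3 -m crank '[[0.02,0,0.0002,0.003,0],[0.02,0,0,0.003,0],[0.02,0,0,0.003,0],[0.02,0,0,0.003,0],[0.02,0,0,0.003,0]]' ; python3 st.py; python3 -m crank '[[0.02,0,0,0.003,0],[0.02,0,0,0.003,0],[0.02,0,0,0.003,0],[0.02,0,0,0.003,0],[0.02,0,0,0.003,0]]' ; python3 st.py
```

```text
t: 7.65
tcp_pos: [0.5437, -0.1865, 0.0427]
tool_rot: [-0.062, 0.704, 0.062, 0.704]
force: [-4.1, -1.1, 5.5]
finger_gap: 0.461
t7.65 g=(-49.76,-99.89) z=42.72 yawY=90.00 tilt=[-1.e+00  1.e-04 -2.e-04] Fg=(-4.2,-0.4,5.5) T=[-0.17  0.79 -0.05] gap=0.461 q6=-2.27
t: 8.15
tcp_pos: [0.5586, -0.184, 0.0427]
tool_rot: [-0.062, 0.704, 0.062, 0.704]
force: [-4.6, 0.6, 4.2]
finger_gap: 0.458
t8.15 g=(-34.67,-99.98) z=42.73 yawY=90.00 tilt=[-1. -0. -0.] Fg=(-4.4,1.4,4.2) T=[-0.14  0.7  -0.08] gap=0.458 q6=-2.26
```

```bash
python3 -m crank '[[0.02,-0.0004,0,0.003,0],[0.02,0,0,0.003,0],[0.02,0,0,0.003,0],[0.02,0,0,0.003,0],[0.02,0,0,0.003,0]]' ; python3 st.py; python3 -m crank '[[0.02,0,0,0.003,0],[0.02,0,0,0.003,0],[0.02,0,0,0.003,0],[0.02,0,0,0.003,0],[0.02,0,0,0.003,0]]' ; python3 st.py
```

```text
t: 8.65
tcp_pos: [0.5735, -0.1813, 0.0428]
tool_rot: [-0.062, 0.704, 0.062, 0.705]
force: [-0.8, 0.3, -3.5]
finger_gap: 0.46
t8.65 g=(-19.44,-99.95) z=42.78 yawY=89.99 tilt=[-1.e+00  0.e+00  4.e-04] Fg=(-0.7,0.4,-3.5) T=[-0.05  0.08 -0.01] gap=0.460 q6=-2.24
t: 9.15
tcp_pos: [0.5881, -0.1787, 0.043]
tool_rot: [-0.062, 0.704, 0.062, 0.704]
force: [0.0, -0.5, -4.1]
finger_gap: 0.456
t9.15 g=(-4.66,-99.96) z=43.04 yawY=90.00 tilt=[-1.  0.  0.] Fg=(-0.1,-0.5,-4.1) T=[ 0.02  0.01 -0.01] gap=0.456 q6=-2.22
```

```bash
python3 - <<'E'
import numpy as np
a=np.linspace(0,np.pi/2,51);P=np.c_[100*np.sin(a),-100*np.cos(a)];P=np.vstack([[-4.7,-100],P]).round(1)
D=np.diff(P,axis=0).round(1)
for i in range(0,51,5): print(i,'end',P[min(i+5,51)],[[0.02,0,float(round(d[1]/1000,4)),float(round(d[0]/1000,4)),0] for d in D[i:i+5]])
E
```

```text
0 end [ 12.5 -99.2] [[0.02, 0, 0.0, 0.0047, 0], [0.02, 0, 0.0, 0.0031, 0], [0.02, 0, 0.0002, 0.0032, 0], [0.02, 0, 0.0002, 0.0031, 0], [0.02, 0, 0.0004, 0.0031, 0]]
5 end [ 27.9 -96. ] [[0.02, 0, 0.0004, 0.0031, 0], [0.02, 0, 0.0006, 0.0031, 0], [0.02, 0, 0.0006, 0.0031, 0], [0.02, 0, 0.0007, 0.0031, 0], [0.02, 0, 0.0009, 0.003, 0]]
10 end [ 42.6 -90.5] [[0.02, 0, 0.0009, 0.003, 0], [0.02, 0, 0.001, 0.003, 0], [0.02, 0, 0.0011, 0.0029, 0], [0.02, 0, 0.0012, 0.0029, 0], [0.02, 0, 0.0013, 0.0029, 0]]
15 end [ 56.2 -82.7] [[0.02, 0, 0.0014, 0.0028, 0], [0.02, 0, 0.0015, 0.0028, 0], [0.02, 0, 0.0015, 0.0027, 0], [0.02, 0, 0.0017, 0.0027, 0], [0.02, 0, 0.0017, 0.0026, 0]]
20 end [ 68.5 -72.9] [[0.02, 0, 0.0018, 0.0026, 0], [0.02, 0, 0.0019, 0.0025, 0], [0.02, 0, 0.0019, 0.0024, 0], [0.02, 0, 0.0021, 0.0024, 0], [0.02, 0, 0.0021, 0.0024, 0]]
25 end [ 79.  -61.3] [[0.02, 0, 0.0022, 0.0022, 0], [0.02, 0, 0.0022, 0.0022, 0], [0.02, 0, 0.0024, 0.0021, 0], [0.02, 0, 0.0024, 0.0021, 0], [0.02, 0, 0.0024, 0.0019, 0]]
30 end [ 87.6 -48.2] [[0.02, 0, 0.0025, 0.0019, 0], [0.02, 0, 0.0026, 0.0018, 0], [0.02, 0, 0.0026, 0.0017, 0], [0.02, 0, 0.0027, 0.0017, 0], [0.02, 0, 0.0027, 0.0015, 0]]
35 end [ 94.1 -33.9] [[0.02, 0, 0.0028, 0.0015, 0], [0.02, 0, 0.0028, 0.0014, 0], [0.02, 0, 0.0029, 0.0013, 0], [0.02, 0, 0.0029, 0.0012, 0], [0.02, 0, 0.0029, 0.0011, 0]]
40 end [ 98.2 -18.7] [[0.02, 0, 0.003, 0.001, 0], [0.02, 0, 0.003, 0.0009, 0], [0.02, 0, 0.003, 0.0009, 0], [0.02, 0, 0.0031, 0.0007, 0], [0.02, 0, 0.0031, 0.0006, 0]]
45 end [100.   -3.1] [[0.02, 0, 0.0031, 0.0006, 0], [0.02, 0, 0.0031, 0.0004, 0], [0.02, 0, 0.0031, 0.0004, 0], [0.02, 0, 0.0031, 0.0002, 0], [0.02, 0, 0.0032, 0.0002, 0]]
50 end [100.  -0.] [[0.02, 0, 0.0031, 0.0, 0]]
```

```bash
python3 -m crank '[[0.02,0,0,0.0047,0],[0.02,0,0,0.0031,0],[0.02,0,0.0002,0.0032,0],[0.02,0,0.0002,0.0031,0],[0.02,0,0.0004,0.0031,0]]'; python3 st.py; python3 -m crank '[[0.02,0,0.0004,0.0031,0],[0.02,0,0.0006,0.0031,0],[0.02,0,0.0006,0.0031,0],[0.02,0,0.0007,0.0031,0],[0.02,0,0.0009,0.003,0]]'; python3 st.py
```

```text
t: 9.65
tcp_pos: [0.6048, -0.1749, 0.0431]
tool_rot: [-0.062, 0.704, 0.062, 0.704]
force: [-0.4, -0.3, -3.4]
finger_gap: 0.463
t9.65 g=(12.50,-99.14) z=43.10 yawY=90.00 tilt=[-1.e+00  0.e+00 -1.e-04] Fg=(-0.4,-0.2,-3.4) T=[-0.04  0.02 -0.08] gap=0.463 q6=-2.21
t: 10.15
tcp_pos: [0.6195, -0.169, 0.0431]
tool_rot: [-0.062, 0.704, 0.062, 0.704]
force: [0.3, 0.9, -4.1]
finger_gap: 0.46
t10.15 g=(27.93,-95.90) z=43.08 yawY=90.00 tilt=[-1.  0. -0.] Fg=(0.4,0.8,-4.1) T=[ 0.06 -0.04  0.02] gap=0.460 q6=-2.19
```

No wall contact. Continue.

```bash
python3 -m crank '[[0.02,0,0.0009,0.003,0],[0.02,0,0.001,0.003,0],[0.02,0,0.0011,0.0029,0],[0.02,0,0.0012,0.0029,0],[0.02,0,0.0013,0.0029,0]]'; python3 st.py; python3 -m crank '[[0.02,0,0.0014,0.0028,0],[0.02,0,0.0015,0.0028,0],[0.02,0,0.0015,0.0027,0],[0.02,0,0.0017,0.0027,0],[0.02,0,0.0017,0.0026,0]]'; python3 st.py
```

```text
t: 10.65
tcp_pos: [0.633, -0.1609, 0.0431]
tool_rot: [-0.062, 0.704, 0.062, 0.704]
force: [0.5, -0.3, -3.7]
finger_gap: 0.458
t10.65 g=(42.62,-90.35) z=43.09 yawY=90.00 tilt=[-1.  0. -0.] Fg=(0.4,-0.4,-3.7) T=[ 0.05  0.02 -0.03] gap=0.458 q6=-2.17
t: 11.15
tcp_pos: [0.645, -0.1508, 0.0431]
tool_rot: [-0.062, 0.704, 0.062, 0.704]
force: [-1.0, -0.3, -4.5]
finger_gap: 0.463
t11.15 g=(56.21,-82.51) z=43.09 yawY=90.00 tilt=[-1.  0. -0.] Fg=(-1.0,-0.1,-4.5) T=[ 0.03 -0.06 -0.02] gap=0.463 q6=-2.15
```

```bash
python3 -m crank '[[0.02,0,0.0018,0.0026,0],[0.02,0,0.0019,0.0025,0],[0.02,0,0.0019,0.0024,0],[0.02,0,0.0021,0.0024,0],[0.02,0,0.0021,0.0024,0]]'; python3 st.py
```

```text
t: 11.65
tcp_pos: [0.6553, -0.139, 0.0431]
tool_rot: [-0.062, 0.704, 0.062, 0.704]
force: [0.0, -0.5, -3.8]
finger_gap: 0.462
t11.65 g=(68.44,-72.70) z=43.10 yawY=89.99 tilt=[-1.e+00  0.e+00 -1.e-04] Fg=(-0.0,-0.5,-3.8) T=[-0.02 -0.04 -0.01] gap=0.462 q6=-2.12
```

```bash
python3 -m crank '[[0.02,0,0.0022,0.0022,0],[0.02,0,0.0022,0.0022,0],[0.02,0,0.0024,0.0021,0],[0.02,0,0.0024,0.0021,0],[0.02,0,0.0024,0.0019,0]]'; python3 st.py; python3 -m crank '[[0.02,0,0.0025,0.0019,0],[0.02,0,0.0026,0.0018,0],[0.02,0,0.0026,0.0017,0],[0.02,0,0.0027,0.0017,0],[0.02,0,0.0027,0.0015,0]]'; python3 st.py
```

```text
t: 12.15
tcp_pos: [0.6636, -0.1257, 0.0431]
tool_rot: [-0.062, 0.704, 0.062, 0.704]
force: [0.6, 0.7, -3.1]
finger_gap: 0.456
t12.15 g=(78.94,-61.04) z=43.09 yawY=90.00 tilt=[-1.e+00  0.e+00 -1.e-04] Fg=(0.7,0.5,-3.1) T=[ 0.01 -0.06 -0.03] gap=0.456 q6=-2.10
t: 12.65
tcp_pos: [0.6697, -0.1113, 0.0431]
tool_rot: [-0.062, 0.704, 0.062, 0.704]
force: [-0.6, 0.4, -3.8]
finger_gap: 0.454
t12.65 g=(87.52,-47.92) z=43.10 yawY=90.00 tilt=[-1.  0.  0.] Fg=(-0.5,0.5,-3.8) T=[-0.04 -0.02  0.  ] gap=0.454 q6=-2.08
```

```bash
python3 -m crank '[[0.02,0,0.0028,0.0015,0],[0.02,0,0.0028,0.0014,0],[0.02,0,0.0029,0.0013,0],[0.02,0,0.0029,0.0012,0],[0.02,0,0.0029,0.0011,0]]'; python3 st.py; python3 -m crank '[[0.02,0,0.003,0.001,0],[0.02,0,0.003,0.0009,0],[0.02,0,0.003,0.0009,0],[0.02,0,0.0031,0.0007,0],[0.02,0,0.0031,0.0006,0]]'; python3 st.py
```

```text
t: 13.15
tcp_pos: [0.6736, -0.0961, 0.0431]
tool_rot: [-0.062, 0.704, 0.062, 0.704]
force: [0.8, -0.4, -4.3]
finger_gap: 0.46
t13.15 g=(93.97,-33.62) z=43.12 yawY=90.00 tilt=[-1.  0. -0.] Fg=(0.8,-0.5,-4.3) T=[0.02 0.01 0.03] gap=0.460 q6=-2.05
t: 13.65
tcp_pos: [0.6749, -0.0804, 0.0431]
tool_rot: [-0.062, 0.704, 0.062, 0.704]
force: [-0.2, -0.2, -3.8]
finger_gap: 0.459
t13.65 g=(98.04,-18.44) z=43.13 yawY=90.00 tilt=[-1. -0.  0.] Fg=(-0.2,-0.2,-3.8) T=[-0.02  0.06  0.  ] gap=0.459 q6=-2.03
```

```bash
python3 -m crank '[[0.02,0,0.0031,0.0006,0],[0.02,0,0.0031,0.0004,0],[0.02,0,0.0031,0.0004,0],[0.02,0,0.0031,0.0002,0],[0.02,0,0.0032,0.0002,0]]' 40; python3 st.py; python3 -m crank '[[0.02,0,0.004,0,0],[0.02,0,0.004,0,0],[0.02,0,0.004,0,0],[0.02,0,0.004,0,0],[0.02,0,0.004,0,0]]'; python3 st.py
```

```text
t: 14.15
tcp_pos: [0.6739, -0.0647, 0.0431]
tool_rot: [-0.062, 0.704, 0.062, 0.704]
force: [-0.8, 0.4, -4.2]
finger_gap: 0.457
t14.15 g=(99.79,-2.82) z=43.13 yawY=90.00 tilt=[-1.  0.  0.] Fg=(-0.8,0.5,-4.2) T=[-0.03 -0.   -0.02] gap=0.457 q6=-2.01
t: 14.65
tcp_pos: [0.6703, -0.0449, 0.0431]
tool_rot: [-0.062, 0.704, 0.062, 0.704]
force: [-0.5, -0.8, -3.1]
finger_gap: 0.451
t14.65 g=(99.78,17.32) z=43.11 yawY=90.00 tilt=[-1.e+00  1.e-04 -0.e+00] Fg=(-0.7,-0.7,-3.1) T=[ 0.07 -0.04  0.  ] gap=0.451 q6=-1.98
```

```bash
python3 -m crank '[[0.02,0,0.004,0,0],[0.02,0,0.004,0,0],[0.02,0,0.004,0,0],[0.02,0,0.003,0,0],[0.02,0,0.003,0,0]]'; python3 st.py
```

```text
t: 15.15
tcp_pos: [0.6673, -0.0273, 0.0432]
tool_rot: [-0.062, 0.704, 0.062, 0.704]
force: [-0.4, -0.2, -3.8]
finger_gap: 0.451
t15.15 g=(99.82,35.18) z=43.16 yawY=90.00 tilt=[-1.e+00 -1.e-04  1.e-04] Fg=(-0.5,-0.1,-3.8) T=[ 0.08  0.01 -0.  ] gap=0.451 q6=-1.96
```

Now slowly, feeling for the pad (expected between 54 and 70).

```bash
python3 -m crank '[[0.02,0,0.003,0,0],[0.02,0,0.003,0,0],[0.02,0,0.003,0,0],[0.02,0,0.003,0,0],[0.02,0,0.002,0,0]]'; python3 st.py;  python3 -m crank '[[0.02,0,0.001,0,0],[0.02,0,0.001,0,0],[0.02,0,0.001,0,0],[0.02,0,0.001,0,0],[0.02,0,0.0,0,0]]'; python3 st.py
```

```text
t: 15.65
tcp_pos: [0.6647, -0.0135, 0.0431]
tool_rot: [-0.062, 0.704, 0.062, 0.704]
force: [0.0, -0.2, -3.0]
finger_gap: 0.456
t15.65 g=(99.76,49.26) z=43.10 yawY=90.00 tilt=[-1.e+00  1.e-04 -1.e-04] Fg=(-0.0,-0.2,-3.0) T=[ 0.01 -0.01  0.02] gap=0.456 q6=-1.94
t: 16.15
tcp_pos: [0.664, -0.0098, 0.0431]
tool_rot: [-0.062, 0.704, 0.062, 0.704]
force: [-0.1, 0.6, -4.8]
finger_gap: 0.461
t16.15 g=(99.73,53.02) z=43.07 yawY=90.00 tilt=[-1.e+00  1.e-04 -1.e-04] Fg=(0.0,0.6,-4.8) T=[-0.    0.01 -0.03] gap=0.461 q6=-1.93
```

```bash
python3 -m crank '[[0.02,0,0.001,0,0],[0.02,0,0.001,0,0],[0.02,0,0.001,0,0],[0.02,0,0.001,0,0]]'; python3 st.py
```

```text
t: 16.55
tcp_pos: [0.6634, -0.0058, 0.0431]
tool_rot: [-0.062, 0.704, 0.062, 0.704]
force: [0.3, 0.4, -2.8]
finger_gap: 0.456
t16.55 g=(99.77,57.01) z=43.10 yawY=90.00 tilt=[-1.  0. -0.] Fg=(0.4,0.4,-2.8) T=[0.   0.05 0.01] gap=0.456 q6=-1.92
```

```bash
python3 -m crank '[[0.02,0,0.001,0,0],[0.02,0,0.001,0,0],[0.02,0,0.001,0,0]]'; python3 st.py;python3 -m crank '[[0.02,0,0.001,0,0],[0.02,0,0.001,0,0]]'; python3 st.py
```

```text
t: 16.85
tcp_pos: [0.6629, -0.0029, 0.0431]
tool_rot: [-0.062, 0.704, 0.062, 0.704]
force: [0.2, 0.8, -4.1]
finger_gap: 0.46
t16.85 g=(99.79,60.04) z=43.12 yawY=90.00 tilt=[-1.  0.  0.] Fg=(0.4,0.8,-4.1) T=[-0.02  0.04 -0.04] gap=0.460 q6=-1.92
t: 17.05
tcp_pos: [0.6625, -0.0009, 0.0431]
tool_rot: [-0.062, 0.704, 0.062, 0.704]
force: [0.0, 0.2, -3.4]
finger_gap: 0.455
t17.05 g=(99.79,62.03) z=43.12 yawY=90.00 tilt=[-1.  0.  0.] Fg=(0.1,0.2,-3.4) T=[-0.02  0.01 -0.01] gap=0.455 q6=-1.92
```

```bash
python3 -m crank '[[0.02,0,0.001,0,0]]'; python3 st.py;python3 -m crank '[[0.02,0,0.001,0,0]]'; python3 st.py
```

```text
t: 17.15
tcp_pos: [0.6624, 0.0001, 0.0431]
tool_rot: [-0.062, 0.704, 0.062, 0.704]
force: [-0.6, -0.6, -2.6]
finger_gap: 0.459
t17.15 g=(99.80,63.00) z=43.12 yawY=89.99 tilt=[-1.  0.  0.] Fg=(-0.7,-0.4,-2.6) T=[ 0.05 -0.01 -0.  ] gap=0.459 q6=-1.92
t: 17.25
tcp_pos: [0.6622, 0.0011, 0.0431]
tool_rot: [-0.062, 0.704, 0.062, 0.704]
force: [-0.2, 0.1, -3.6]
finger_gap: 0.455
t17.25 g=(99.79,64.02) z=43.11 yawY=90.00 tilt=[-1.  0. -0.] Fg=(-0.2,0.1,-3.6) T=[-0.04  0.01 -0.01] gap=0.455 q6=-1.91
```

```bash
python3 -m crank '[[0.02,0,0.001,0,0]]'; python3 st.py;python3 -m crank '[[0.02,0,0.001,0,0]]'; python3 st.py
```

```text
t: 17.35
tcp_pos: [0.662, 0.002, 0.0431]
tool_rot: [-0.062, 0.704, 0.062, 0.704]
force: [-0.3, 0.1, -3.2]
finger_gap: 0.455
t17.35 g=(99.78,64.98) z=43.11 yawY=89.99 tilt=[-1.  0. -0.] Fg=(-0.3,0.1,-3.2) T=[ 0.    0.03 -0.02] gap=0.455 q6=-1.91
t: 17.45
tcp_pos: [0.6619, 0.0027, 0.0431]
tool_rot: [-0.063, 0.704, 0.062, 0.704]
force: [0.3, -2.3, -4.6]
finger_gap: 0.456
t17.45 g=(99.83,65.68) z=43.14 yawY=90.02 tilt=[-1.e+00 -7.e-04  1.e-04] Fg=(-0.1,-2.3,-4.6) T=[-0.45 -0.02  0.01] gap=0.456 q6=-1.91
```

```bash
python3 -m crank '[[0.02,0,0.0005,0,0]]'; python3 st.py;python3 -m crank '[[0.02,0,0.0005,0,0]]'; python3 st.py
```

```text
t: 17.55
tcp_pos: [0.6619, 0.0028, 0.0431]
tool_rot: [-0.063, 0.704, 0.062, 0.704]
force: [0.4, -2.8, -3.9]
finger_gap: 0.458
t17.55 g=(99.84,65.79) z=43.14 yawY=90.03 tilt=[-1.0e+00 -1.3e-03  1.0e-04] Fg=(-0.1,-2.8,-3.9) T=[-0.51 -0.04  0.04] gap=0.458 q6=-1.91
t: 17.65
tcp_pos: [0.6619, 0.003, 0.0432]
tool_rot: [-0.063, 0.704, 0.062, 0.704]
force: [-0.3, -4.3, -4.1]
finger_gap: 0.456
t17.65 g=(99.87,66.02) z=43.17 yawY=90.02 tilt=[-1.0e+00 -1.4e-03  2.0e-04] Fg=(-1.0,-4.2,-4.1) T=[-0.74  0.    0.01] gap=0.456 q6=-1.91
```

```bash
python3 -m crank '[[0.02,0,0.0005,0,0],[0.02,0,0.0005,0,0],[0.02,0,0.0005,0,0],[0.02,0,0,0,0]]'; python3 st.py
```

```text
t: 18.05
tcp_pos: [0.6618, 0.0037, 0.0432]
tool_rot: [-0.063, 0.704, 0.062, 0.705]
force: [-0.1, -6.1, -4.6]
finger_gap: 0.462
t18.05 g=(99.90,66.70) z=43.21 yawY=90.03 tilt=[-1.0e+00 -2.6e-03  3.0e-04] Fg=(-1.2,-6.0,-4.6) T=[-1.19 -0.04  0.04] gap=0.462 q6=-1.91
```

```bash
python3 -m crank '[[0.02,0,0.0005,0,0],[0.02,0,0.0005,0,0],[0.02,0,0.0004,0,0],[0.02,0,0,0,0]]'; python3 st.py;  python3 -m crank '[[0.02,0,0.0,0,0]]'; python3 st.py
```

```text
t: 18.45
tcp_pos: [0.6617, 0.0042, 0.0432]
tool_rot: [-0.064, 0.704, 0.061, 0.705]
force: [0.9, -8.3, -5.2]
finger_gap: 0.459
t18.45 g=(99.93,67.21) z=43.24 yawY=90.05 tilt=[-1.e+00 -4.e-03  4.e-04] Fg=(-0.6,-8.3,-5.2) T=[-1.67  0.02  0.02] gap=0.459 q6=-1.91
t: 18.55
tcp_pos: [0.6617, 0.0042, 0.0433]
tool_rot: [-0.064, 0.704, 0.061, 0.705]
force: [1.1, -8.5, -4.1]
finger_gap: 0.457
t18.55 g=(99.92,67.16) z=43.25 yawY=90.04 tilt=[-1.0e+00 -3.9e-03  4.0e-04] Fg=(-0.4,-8.5,-4.1) T=[-1.59 -0.04  0.07] gap=0.457 q6=-1.91
```

```bash
python3 -m crank '[[0.02,0,0.0004,0,0],[0.02,0,0.0004,0,0],[0.02,0,0.0,0,0]]'; python3 st.py;  for i in 1 2 3 4 5; do python3 -m crank '[[0.02,0,0,0,0],[0.02,0,0,0,0],[0.02,0,0,0,0]]' >/dev/null; python3 st.py; done
```

```text
t: 18.85
tcp_pos: [0.6617, 0.0045, 0.0433]
tool_rot: [-0.064, 0.704, 0.061, 0.705]
force: [-0.2, -10.2, -4.8]
finger_gap: 0.46
t18.85 g=(99.94,67.49) z=43.27 yawY=90.06 tilt=[-1.0e+00 -4.7e-03  5.0e-04] Fg=(-2.0,-10.0,-4.8) T=[-1.9  -0.01  0.  ] gap=0.460 q6=-1.90
t19.15 g=(99.96,67.41) z=43.26 yawY=90.05 tilt=[-1.0e+00 -4.7e-03  5.0e-04] Fg=(-2.1,-10.2,-4.7) T=[-1.84 -0.09 -0.08] gap=0.456 q6=-1.90
t19.45 g=(99.93,67.49) z=43.25 yawY=90.06 tilt=[-1.0e+00 -4.6e-03  5.0e-04] Fg=(-1.7,-8.7,-4.7) T=[-1.84 -0.05  0.03] gap=0.460 q6=-1.90
t19.75 g=(99.94,67.45) z=43.27 yawY=90.05 tilt=[-1.0e+00 -4.6e-03  5.0e-04] Fg=(-1.8,-9.4,-4.8) T=[-1.87 -0.06  0.02] gap=0.455 q6=-1.90
t20.05 g=(99.94,67.45) z=43.28 yawY=90.06 tilt=[-1.0e+00 -4.7e-03  5.0e-04] Fg=(-1.6,-9.1,-5.0) T=[-1.88 -0.02  0.04] gap=0.458 q6=-1.90
t20.35 g=(99.93,67.44) z=43.25 yawY=90.05 tilt=[-1.0e+00 -4.7e-03  4.0e-04] Fg=(-1.0,-9.6,-4.4) T=[-1.83 -0.05  0.09] gap=0.460 q6=-1.90
```

```bash
python3 -m crank '[[0.02,0,0.0003,0,0],[0.02,0,0,0,0],[0.02,0,0,0,0]]'>/dev/null; python3 st.py;  for i in 1 2 3 ; do python3 -m crank '[[0.02,0,0,0,0],[0.02,0,0,0,0],[0.02,0,0,0,0],[0.02,0,0,0,0]]' >/dev/null; python3 st.py; done
```

```text
t20.65 g=(99.94,67.58) z=43.24 yawY=90.06 tilt=[-1.0e+00 -4.9e-03  5.0e-04] Fg=(-1.9,-10.4,-5.0) T=[-1.95 -0.01  0.01] gap=0.452 q6=-1.90
t21.05 g=(99.93,67.59) z=43.26 yawY=90.06 tilt=[-1.0e+00 -4.9e-03  5.0e-04] Fg=(-1.8,-10.5,-4.0) T=[-1.92 -0.    0.04] gap=0.460 q6=-1.90
t21.45 g=(99.97,67.57) z=43.29 yawY=90.06 tilt=[-1.0e+00 -4.9e-03  6.0e-04] Fg=(-0.5,-10.2,-5.0) T=[-1.97 -0.06  0.03] gap=0.454 q6=-1.90
t21.85 g=(99.96,67.57) z=43.30 yawY=90.06 tilt=[-1.0e+00 -4.9e-03  6.0e-04] Fg=(-2.3,-10.6,-3.8) T=[-1.91 -0.01  0.03] gap=0.454 q6=-1.90
```

```bash
python3 -m crank '[[0.02,0,-0.0008,0,0],[0.02,0,-0.0008,0,0],[0.02,0,-0.0008,0,0],[0.02,0,-0.0008,0,0],[0.02,0,-0.0008,0,0]]'>/dev/null; python3 st.py; python3 -m crank '[[0.02,0,-0.0004,0,0],[0.02,0,0,0,0]]'>/dev/null; python3 st.py
```

```text
t22.35 g=(99.84,66.06) z=43.15 yawY=89.98 tilt=[-1.e+00 -8.e-04  2.e-04] Fg=(-0.2,-4.4,-4.9) T=[-0.7  -0.01  0.03] gap=0.455 q6=-1.91
t22.55 g=(99.85,66.24) z=43.13 yawY=90.00 tilt=[-1.e+00 -4.e-04  1.e-04] Fg=(-0.7,-5.3,-3.5) T=[-0.87 -0.01  0.01] gap=0.459 q6=-1.91
```

```bash
python3 -m crank '[[0.02,0,-0.0008,0,0],[0.02,0,0,0,0]]'>/dev/null; python3 st.py; python3 -m crank '[[0.02,0,-0.0006,0,0],[0.02,0,0,0,0]]'>/dev/null; python3 st.py
```

```text
t22.75 g=(99.82,65.97) z=43.14 yawY=89.99 tilt=[-1.e+00  4.e-04  0.e+00] Fg=(-0.1,-3.7,-4.0) T=[-0.71 -0.06  0.02] gap=0.454 q6=-1.91
t22.95 g=(99.80,65.63) z=43.11 yawY=89.99 tilt=[-1.e+00  8.e-04 -0.e+00] Fg=(-0.0,-2.0,-3.8) T=[-0.42 -0.11  0.02] gap=0.459 q6=-1.91
```

```bash
python3 -m crank '[[0.02,0.0003,-0.0004,0,0],[0.02,0,0,0,0],[0.02,0,0,0,0]]'>/dev/null; python3 st.py
```

```text
t23.25 g=(99.85,65.27) z=42.85 yawY=89.99 tilt=[-1.e+00  8.e-04  1.e-04] Fg=(0.1,0.3,-3.3) T=[-0.08  0.   -0.01] gap=0.459 q6=-1.91
```

```bash
python3 -m crank '[[0.02,0,0.0004,0,0],[0.02,0,0,0,0]]'>/dev/null; python3 st.py;python3 -m crank '[[0.02,0.0002,0,0,0],[0.02,0,0,0,0],[0.02,0,0,0,0]]'>/dev/null; python3 st.py
```

```text
t23.45 g=(99.84,65.31) z=42.84 yawY=90.00 tilt=[-1.e+00  2.e-04  1.e-04] Fg=(-0.2,-0.4,-2.7) T=[-0.13 -0.02 -0.02] gap=0.456 q6=-1.91
t23.75 g=(99.87,65.31) z=42.83 yawY=89.99 tilt=[-1.e+00  3.e-04  2.e-04] Fg=(-0.5,0.7,-2.3) T=[ 0.01  0.03 -0.07] gap=0.457 q6=-1.91
```

```bash
python3 -m crank '[[0.02,0.0002,0.0005,0,0],[0.02,0,0,0,0],[0.02,0,0,0,0]]'>/dev/null; python3 st.py; python3 -m crank '[[0.02,0,0.0004,0,0],[0.02,0,0,0,0],[0.02,0,0,0,0]]'>/dev/null; python3 st.py
```

```text
t24.05 g=(99.85,65.38) z=42.79 yawY=90.00 tilt=[-1.e+00 -4.e-04  2.e-04] Fg=(-1.0,-1.1,1.2) T=[-0.29  0.17 -0.08] gap=0.453 q6=-1.91
t24.35 g=(99.95,65.45) z=42.78 yawY=90.00 tilt=[-1.e+00 -9.e-04  4.e-04] Fg=(-1.6,-3.2,2.3) T=[-0.69  0.22 -0.01] gap=0.459 q6=-1.91
```

```bash
python3 -m crank '[[0.02,0,-0.0005,0,0],[0.02,0,0,0,0]]'>/dev/null; python3 st.py; python3 -m crank '[[0.045,0,0,0,0],[0.05,0,0,0,0],[0.06,0,0,0,0],[0.07,0,0,0,0]]' 20; python3 st.py; python3 - <<'E'
from station import snapshot
import cv2,numpy as np
for n in('side','top'):
    s=snapshot(n); np.savez(n+'1.npz',**s)
cv2.imwrite('pics/s2.png',cv2.resize(np.load('side1.npz')['image'][130:300,120:330],None,fx=3.5,fy=3.5))
E
```

```text
t24.55 g=(99.91,65.42) z=42.78 yawY=90.00 tilt=[-1.e+00 -1.e-04  3.e-04] Fg=(-1.8,-2.3,4.2) T=[-0.61  0.27  0.02] gap=0.457 q6=-1.91
t: 24.95
tcp_pos: [0.6619, 0.0029, 0.0422]
tool_rot: [-0.062, 0.704, 0.062, 0.704]
force: [0.8, -0.2, -0.0]
finger_gap: 0.819
t24.95 g=(99.84,65.90) z=42.15 yawY=90.00 tilt=[-1.e+00  4.e-04 -1.e-04] Fg=(0.8,-0.3,-0.0) T=[ 0.04 -0.01  0.02] gap=0.819 q6=-1.91
```

View pics/s2.png

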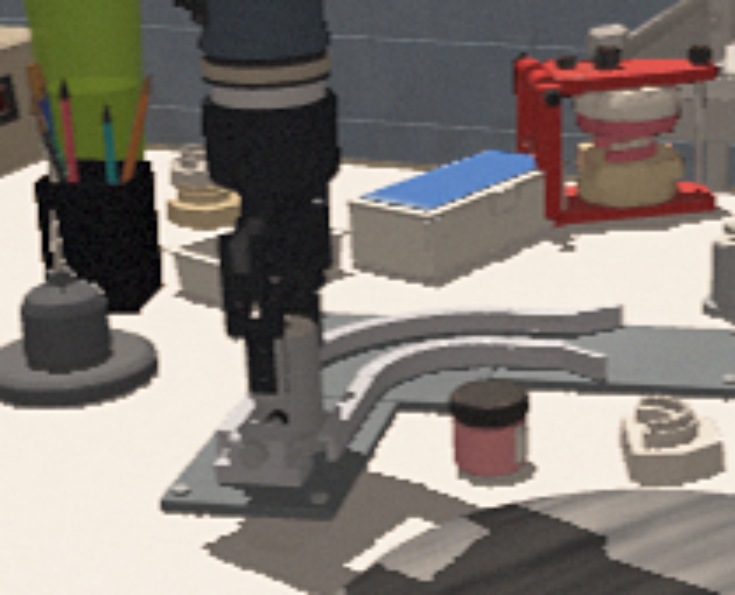

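```bash
python3 -m crank '[[0.08,0,0,0,0],[0.08,-0.01,0,0,0],[0.08,-0.02,0,0,0],[0.08,-0.03,0,0,0],[0.08,-0.04,0,0,0]]'; python3 -m crank '[[0.08,-0.04,0,0,0],[0.08,0,0,-0.05,0],[0.08,0,0,-0.05,0],[0.08,0,0,-0.05,0],[0.08,0,0,0,0]]'; python3 - <<'E'
from station import snapshot
import cv2,numpy as np
for n in('side','top'):
    s=snapshot(n); np.savez(n+'2.npz',**s)
a=cv2.resize(np.load('side2.npz')['image'][160:300,140:380],None,fx=2.9,fy=2.9);b=cv2.resize(np.load('top2.npz')['image'][105:295,195:405],None,fx=3,fy=3)
cv2.imwrite('pics/s3.png',a);cv2.imwrite('pics/t3.png',b)
E
```

```text
t: 25.55
tcp_pos: [0.6606, 0.0027, 0.1423]
tool_rot: [-0.062, 0.706, 0.063, 0.703]
force: [-0.4, -0.4, 0.3]
finger_gap: 0.94
t: 26.05
tcp_pos: [0.5032, -0.022, 0.1814]
tool_rot: [-0.06, 0.709, 0.063, 0.699]
force: [-0.0, -0.6, -0.8]
finger_gap: 0.932
```

View pics/s3.png

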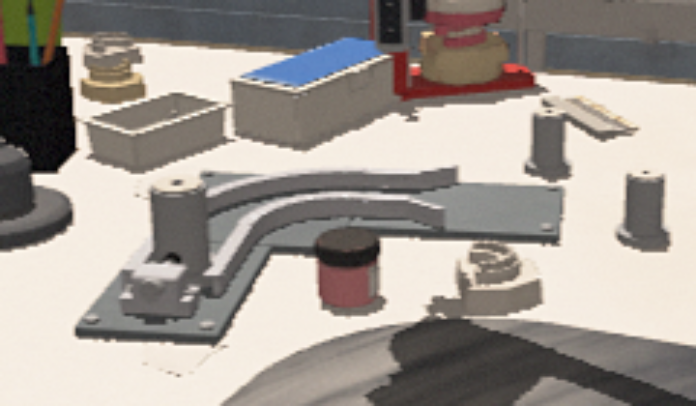

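View pics/t3.png

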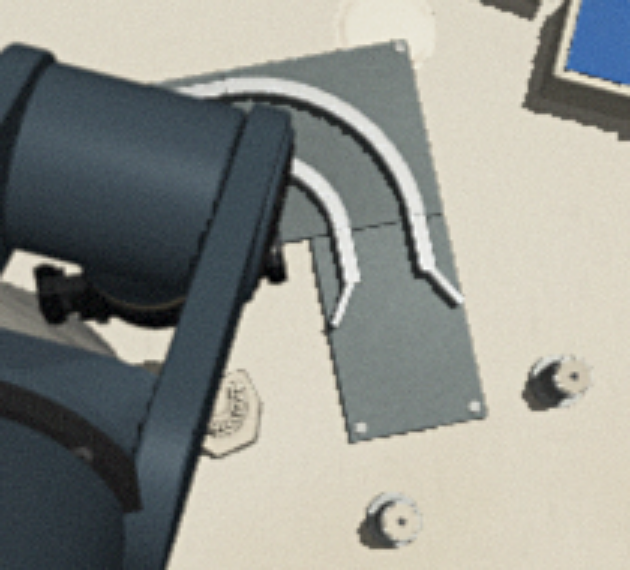

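```bash
python3 - <<'E'
from h import *
t=load('side2');print(w2g(onz(t,201.4,222.8,.08)))
cv2.imwrite('pics/z.png',cv2.resize(t['image'][210:275,170:235],None,fx=9,fy=9,interpolation=cv2.INTER_CUBIC))
E
```

```text
[0.09792369 0.06624688]
```

View pics/z.png

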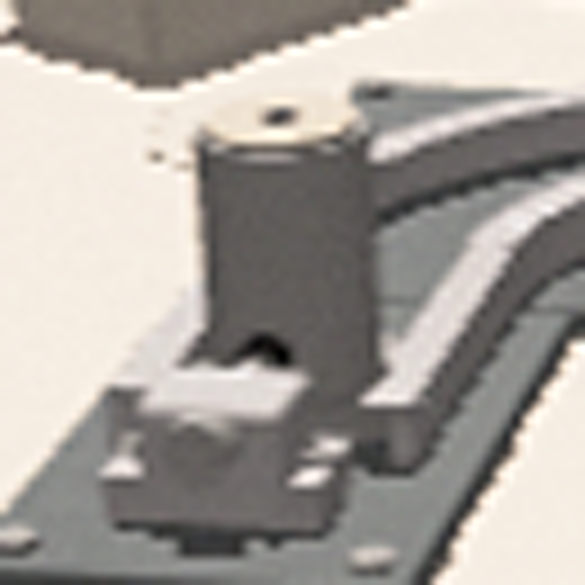

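```bash
python3 -m crank '[[0.08,0,0,0,0],[0.08,0,0,0,0]]'; python3 -c "
from station import manip
print(manip.sign_off())"
```

```text
t: 26.35
tcp_pos: [0.5166, -0.0241, 0.1831]
tool_rot: [-0.063, 0.703, 0.062, 0.705]
force: [-0.0, -0.5, -0.0]
finger_gap: 0.936
the job is handed in; nothing more can be done
None
```

The ring is standing at the stop, and I handed the job in at 26.4 s with the gripper clear of everything. I gripped it, centring it on two axes, and slid it through the mouth, round the bend and along the exit.

- **In the guide:** sideways force readings stayed within about 5 N until the pad. From about 25 mm inside the mouth I carried the ring a fraction of a millimetre off the plate, below the lips. I set it down again before letting go.
- **At the stop:** I felt the pad with the ring's centre at about y = 65.4 mm of the guide, matching the 65 mm estimated from the first image. I then pushed at 8.7–10.6 N for about 3 s, including 10.2–10.6 N for the last 1.2 s.
- **Letting go:** I eased the push to about 2 N, opened the fingers and lifted straight up.

**Last checks:** the side picture shows the ring upright at about (98, 66) mm in the guide, against or within a millimetre of the pad. The jar and cast look unmoved in that picture. In the last top picture the arm hid the ring and the jar, so neither was confirmed from above. While pressing, the wrist tilted about 0.3°, and about 2 N of side load showed on the reading.

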